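Bring the red culture dish under the colony reader

ROBOT

A 6-joint arm with a two-finger parallel gripper is mounted at the origin on a cart in front of the work surface, level with it; the furniture and walls round the work are solid. World frame = base frame: x ahead of the robot, y to its left, z up, the work surface at z = 0. Lengths are in mm, angles in rad, forces in N, time in s.
With the tool pointing down it reaches from about 350 to 925 mm from the base axis. Payload 6.4 kg.
Tool frame: the origin (TCP) lies midway between the tips of the shut fingers; the grasp point (between the pads) lies 19 mm behind it; z points along the fingers, y is the line along which they close (so a half turn about z gives the same grasp; the last joint's range is limited). The gripper opens to 85 mm and grips with 20 to 120 N. Pads are 22 mm wide; open, the fingers measure 114 mm over their backs; the gripper's body (76 mm by 85 mm) begins 54 mm behind the grasp point. The pads swing forward as they close: fully open they stand 13 mm farther back than shut.
Start: joints at [-1.492, 0.245, 1.558, -0, 1.339, -0.174], TCP at [162.58, -629.35, 231.29] pointing down, gripper open.
Joint ranges: [-3.13, 3.13], [-1.02, 2.26], [0.13, 2.54], [-0.95, 4.09], [0.21, 2.88], [-2.74, 2.74]. Speed limits (rad/s): [2.57, 2.57, 3.14, 3.14, 3.14, 3.14].

INTERFACE

Orientations are given as a rotation vector (axis times angle).
In Python, from plant import r gives the robot as it stands. The module is installed in compiled form; this text tells all that it offers.
- The arm moves only by the shell command python3 -m handwheel 'ROWS' [FORCE]. ROWS is JSON, a list of rows, each an object of numbers: "dx", "dy", "dz": the shift along the world's x, y, z as a fraction of full scale; "ax", "ay", "az": the turn, a rotation vector about the world's x, y, z as a fraction of full scale; "jaw": the finger opening in mm, from 0 to 85.4. In form: [{"dx": .., "dy": .., "dz": .., "ax": .., "ay": .., "az": .., "jaw": ..}, ...]. A call has 1 to 20 rows; each row shifts and turns the commanded pose from where the row before left it; what a row does not reach is not made up. Full scale, the value 1, is 40 mm for a shift and 0.08 rad for a turn. A row lasts 1/10 s, in which the tool goes at most 50 mm and 8.59 degrees, less where a joint would pass 70% of its speed; a pose out of reach is approached as far as the arm can. A call with a number of a shift or a turn outside -1 to 1 is refused whole. A call with a gripper value outside its range is refused whole. The fingers move at their own pace and stop on an object; FORCE is the grip in N (left out, the last holds). Time passes only in rows, so rows that do not move let the fingers close. It gives the time, the measured TCP pose, the force, the opening and the grip force at its end, in the units of the state.
- r.sense(): the state, without advancing time (a new reading comes with each control period).
- r.grab_frame(name): name is "side" or "top"; returns a dict with "img" (400x640x3 uint8, blue, green, red), "depth" (400x640 float32, mm along the optical axis (not along the pixel's ray), 0 where there is no reading), "vertical_fov" (degrees; the focal length in pixels is half the picture's height over the tangent of half this angle, whatever the lens; pixels are square), "cx", "cy" (the principal point, pixels), "T" (4x4, takes a point from camera to world coordinates). Camera axes: x right, y up, looking along -z (the intrinsics and any distortion apply to the point x, -y, -z); pixel columns grow to the right and rows downward; lengths in mm; the calibration is good to about 2 mm. A picture is of the moment at which its call begins.
- r.finish_job(): hands the job in; it is judged then, once.
Trained networks look in a picture, given as the dict that the camera call returned (one of the last four; its "shot" number tells which), for a name from the list of things; names that differ only in an ending like _2 or _b are one class to them, and where a whole thing is asked for, a point or a joint stands for the part that bears it (a point fixed in the world has none). Each returns a list of dicts, best first, with "p" (0 to 1); they miss things now and then, are a little off and sometimes report something else, mostly with a low value. They report only what shows in the picture. A call takes as long as a camera call.
- r.boxes_of(picture, query): "xyz" ([x, y, z] in mm, in the coordinates of the camera as it stood for that picture, good to about 4 mm: the middle of the surface that is visible of it).
- r.regions_of(picture, query): "mask" (400x640 bool, what is visible of it).
- r.mark_of(picture, query): "xyz" ([x, y, z] in mm, in the coordinates of the camera as it stood for that picture, good to about 4 mm: a listed point, or the origin of a listed thing).
The state is a dict: "time": time; "q": joint angles; "joint_vel": joint speeds; "tau": joint torques, N m; "tcp_pos": TCP position; "eef_rot": TCP orientation; "contact_force": force on the tool from outside, world axes, zero at the start; "torque": the same for the moment, N m; "finger_gap": finger opening in mm; "grasp_force": force on a finger pad.
Only numpy, scipy, OpenCV 4.12 (cv2) and the standard library are available. Lean on these libraries where they do the work, as an engineer would, in place of code of your own. Each camera call takes 0.05 s, during which the arm holds its last target. There are 200 camera calls.

TASK

The dish under the colony reader's head has been counted, and the dark red one is next. Pull the carousel's locking bolt out until it clicks and stays out, turn the table by its rim knobs until it clicks into the station that puts the red dish under the head, then push the bolt fully home to lock the table there. Keep all four dishes lying flat in their nests, do not bump the reading head, and leave the beaker, bottle and timer where they stand.

Things in the scene. Friction and masses are not known exactly. Their poses are not given: they have to be found in the camera images.
- carousel: Fixed base of the dish carousel, a grey disc 280 mm across, 16 mm high; origin on the turntable's axis at bench level, z up. +x points from the axis to the reading head (roughly away from the robot). The locking bolt lies 225 degrees counter-clockwise of +x, seen from above.
- reading_head: White reading head, fixed on the base; origin and axes as the carousel's. Column 159 to 195 mm from the axis at +x; its arm, 54 mm wide, at 140 to 172 mm height, reaches back to 27 mm from the axis; lens and ring light 68 mm across, centre 64 mm from the axis, underside 110 mm above the bench. Rim knobs pass beneath it. Do not bump it.
- reading_spot (a point): Point fixed to the base, right under the lens, at the height of the turntable's top (46 mm), 64 mm from the axis in the carousel's +x direction: where the red dish's centre has to be.
- turntable (a joint): Turn of the table, rad: 0 at the start, growing counter-clockwise from above; clicks into a station at every multiple of pi/2 and turns past half a turn either way. About 8 N at a rim knob to leave or enter a station; it pulls itself in from within 4 degrees. Between stations about 1 N turns it and it stays where left.
- table_centre (a point): Point on the table's axis at its top face. The table is an aluminium disc 256 mm across, top 46 mm above the bench, with four nests (white collars 65 mm inside, 6 mm high), one at each station, centres 64 mm from the axis: at the start in the carousel's +x, +y, -x and -y directions. The point turns with the table.
- rim_knob_1 (a point): Centre of a rim knob, 85 mm above the bench: upright black cap 22 mm across, 70 to 96 mm high, on a 13 mm stem, 108 mm from the axis, midway between two nests, fixed to the table (turns with it, does not spin on its own). At the start 45 degrees counter-clockwise of the carousel's +x. Grip across it from above.
- rim_knob_2 (a point): The same kind of rim knob, at the start 135 degrees from the carousel's +x.
- rim_knob_3 (a point): The same kind of rim knob, at the start 225 degrees from the carousel's +x, on the side of the bolt.
- rim_knob_4 (a point): The same kind of rim knob, at the start 315 degrees from the carousel's +x.
- lock_bolt (a joint): Travel of the locking bolt, m: 0 = home (pin in a slot of the table: locked), 0.018 = fully out (table free, red band shows on the stem). Slides level, straight outward from the axis; snaps over the middle of its travel with about 5 N, then stays in or out by itself. Goes home only with the table at a station.
- bolt_knob (a point): Centre of the bolt's black knob, a level cylinder 28 mm across, 24 mm long, axis along the slide, 29 mm above the bench, 194 mm from the table's axis when home. The point's x axis points outward along the slide. Only bench beside and below it. Inward of it: gland nut 21 mm wide 7 mm away, housing 30 mm wide, 46 mm high 13 mm away (when home).
- red_dish: Dark red dish to be brought under the head: closed petri dish, a flat disc 62 mm across and 14 mm high, lying in a nest of the turntable; origin at the centre of its underside. At the start it lies in the carousel's +y, -x or -y nest.
- green_dish: Green closed petri dish, a flat disc 62 mm across and 14 mm high, lying in a nest of the turntable; origin at the centre of its underside.
- pale_dish_a: Pale tan closed petri dish, a flat disc 62 mm across and 14 mm high, lying in a nest of the turntable; origin at the centre of its underside; it starts under the reading head.
- pale_dish_b: Pale tan closed petri dish, a flat disc 62 mm across and 14 mm high, lying in a nest of the turntable; origin at the centre of its underside.
- tip_beaker: Glass beaker with used tips, 65 mm across, 82 mm high, on the bench beside the carousel; origin at the centre of its underside. Leave it alone.
- bottle_pink: Bottle of pink liquid, 48 mm across, 104 mm high, on the bench beside the carousel; origin at the centre of its underside. Leave it alone.
- timer: White timer with a red key, 70x66x18 mm, lying on the bench beside the carousel; origin at the centre of its underside. Leave it alone.

How it is judged:
By the outcome, as a careful person would: the job done as asked, in the order asked, and still so for the second after the job is handed in, with the robot touching nothing.
It also fails if it takes over 72 s, if anything falls off the work surface, if the arm or the gripper's body presses on something with over 40 N, if the wrist force passes 120 N, or if a joint passes its speed limit or range.

## Working session

There is one attempt and no reset: what is moved stays moved. The work goes in short steps, Python scripts to look and compute and a shell command to move; the robot and the scene stay as the last step left them, time stands still between calls to the robot, and variables do not carry over. Pictures are saved under pics/ and viewed, at most 10 in all, crops included, and the job is handed in when it is done.

```bash
mkdir -p pics
cat > h.py <<'E'
import numpy as np, cv2
from plant import r
def w(pic,xyz): return (pic["T"]@np.r_[xyz,1])[:3]
def proj(pic,P):
    f=200/np.tan(np.radians(pic["vertical_fov"])/2); c=np.linalg.inv(pic["T"])@np.r_[P,1]
    return pic["cx"]+f*c[0]/-c[2], pic["cy"]+f*c[1]/c[2]
E
python3 - <<'E'
from h import *
np.set_printoptions(precision=1,suppress=True)
s=r.sense(); print(s["time"],s["tcp_pos"],s["eef_rot"],s["finger_gap"])
ims=[]
for n in("top","side"):
    p=r.grab_frame(n); ims.append(p["img"]); print(n,p["T"][:3,3],p["vertical_fov"],[k for k in p])
    for q in "carousel table_centre reading_spot rim_knob_1 bolt_knob red_dish green_dish pale_dish_a reading_head tip_beaker bottle_pink timer".split():
        print(q,[(round(d["p"],2),w(p,d["xyz"]).round(0).tolist()) for d in r.mark_of(p,q)[:4]])
cv2.imwrite("pics/a.png",ims[0]);cv2.imwrite("pics/b.png",ims[1])
E
```

```text
0.0 [ 162.5 -628.8  230.2] [-3.1 -0.4 -0. ] 85.42238716170829
top [ 520.9   36.7 1362.7] 42.47365549833084 ['img', 'depth', 'vertical_fov', 'cx', 'cy', 'T', 'shot']
carousel [(0.56, [618.0, 24.0, 2.0])]
table_centre [(0.89, [615.0, 21.0, 47.0])]
reading_spot [(0.96, [674.0, 40.0, 44.0])]
rim_knob_1 [(0.95, [711.0, -26.0, 83.0]), (0.85, [516.0, 71.0, 88.0]), (0.83, [666.0, 120.0, 84.0]), (0.64, [561.0, -74.0, 83.0])]
bolt_knob [(0.5, [525.0, -149.0, 29.0]), (0.49, [668.0, 121.0, 84.0]), (0.43, [614.0, 21.0, 0.0])]
red_dish [(0.62, [633.0, -34.0, 46.0]), (0.38, [673.0, 38.0, 45.0])]
green_dish [(0.68, [591.0, 86.0, 50.0])]
pale_dish_a [(0.61, [556.0, 4.0, 47.0]), (0.35, [620.0, 19.0, 2.0])]
reading_head [(0.79, [617.0, 21.0, 1.0]), (0.28, [550.0, 253.0, -3.0])]
tip_beaker [(0.96, [549.0, 252.0, -4.0])]
bottle_pink [(0.82, [701.0, -214.0, 4.0])]
timer [(0.97, [417.0, 167.0, 0.0])]
side [ 464.7 -872.9  529.3] 52.170579333282376 ['img', 'depth', 'vertical_fov', 'cx', 'cy', 'T', 'shot']
carousel [(0.66, [707.0, -28.0, 85.0]), (0.56, [615.0, 23.0, 1.0])]
table_centre [(0.56, [610.0, 23.0, 47.0])]
reading_spot [(0.71, [673.0, 39.0, 46.0]), (0.54, [568.0, -73.0, 81.0])]
rim_knob_1 [(0.9, [707.0, -27.0, 85.0]), (0.81, [563.0, -72.0, 83.0]), (0.71, [519.0, 69.0, 82.0]), (0.56, [661.0, 115.0, 88.0])]
bolt_knob [(0.73, [523.0, -145.0, 30.0]), (0.67, [711.0, -32.0, 85.0])]
red_dish []
green_dish [(0.5, [600.0, 86.0, 47.0])]
pale_dish_a [(0.7, [557.0, 6.0, 43.0]), (0.5, [671.0, 45.0, 48.0])]
reading_head []
tip_beaker [(0.93, [549.0, 254.0, -4.0])]
bottle_pink [(0.66, [697.0, -216.0, -0.0])]
timer [(0.69, [419.0, 172.0, -1.0])]
```

View pics/a.png

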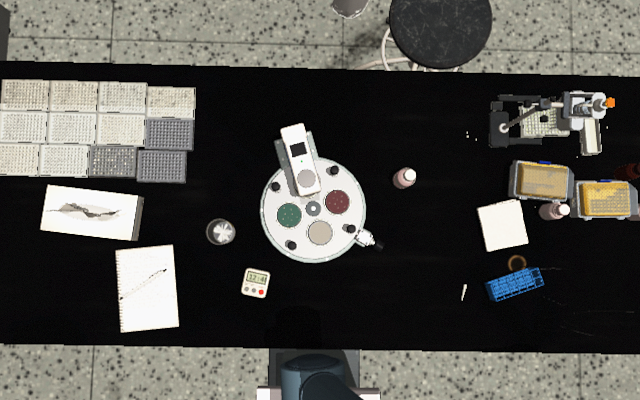

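View pics/b.png

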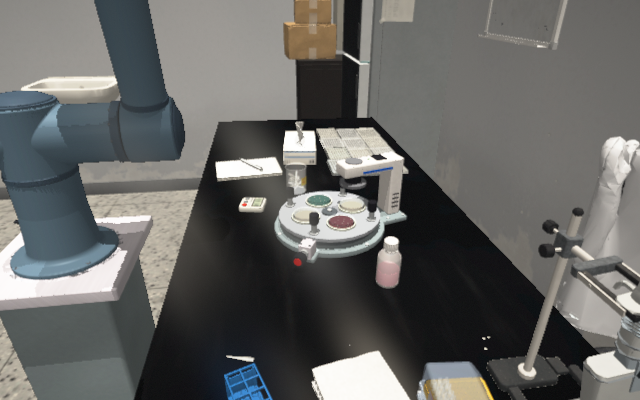

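The top view shows the red dish at (337,201), the bolt at about (370,241), the head arm at (300,160), green left and tan toward the robot. In the side view the bolt knob is at (300,260). Red lies in the −y nest, so the table must turn +90° counter-clockwise, and knob 2 (near side) gives a path clear of the head.

```bash
python3 -m handwheel '[{"dx":0.75,"dy":1,"az":1},{"dx":0.75,"dy":1,"az":1},{"dx":0.75,"dy":1,"az":1},{"dx":0.75,"dy":1,"az":1},{"dx":0.75,"dy":1,"az":1},{"dx":0.75,"dy":1,"az":1},{"dx":0.75,"dy":1,"az":1},{"dx":0.75,"dy":1,"az":1},{"dx":0.75,"dy":1,"az":1},{"dx":0.75,"dy":1,"az":1},{"dx":0.75,"dy":0.8,"jaw":60},{"dz":-0.5,"jaw":60},{"jaw":60}]' 40
cat >> h.py <<'E'
from scipy.spatial.transform import Rotation as Ro
def st():
    s=r.sense(); R=Ro.from_rotvec(s["eef_rot"]).as_matrix(); y=R[:,1]
    print("t",round(s["time"],2),"tcp",np.round(s["tcp_pos"],1),"yaw",round(np.degrees(np.arctan2(y[1],y[0])),1),"tz",R[:,2].round(3),"F",np.round(s["contact_force"],1),"gap",round(s["finger_gap"],1),"grip",round(s["grasp_force"],1),"q6",round(s["q"][5],2)); return s
E
python3 - <<'E'
from h import *
st()
ks={}
C=[]
for n in("top","side"):
    p=r.grab_frame(n)
    print(n,[(round(d["p"],2),w(p,d["xyz"]).round(0).tolist()) for d in r.mark_of(p,"bolt_knob")[:3]])
    for q in("rim_knob_1",):
        print([(round(d["p"],2),w(p,d["xyz"]).round(0).tolist()) for d in r.mark_of(p,q)[:4]])
    if n=="side":
        u,v=map(int,proj(p,[524.5,-149,29])); print(u,v)
        c=p["img"][v-80:v+40,u-80:u+80].copy(); cv2.imwrite("pics/c.png",cv2.resize(c,None,fx=4,fy=4))
E
```

```text
t 1.3 tcp [ 162.6 -629.3  231.3] yaw -75.5 tz [ 0.  0. -1.] F [ 0.6  0.  -0.4] gap 85.5 grip 0.0 q6 -0.17
top [(0.72, [614.0, 24.0, 2.0]), (0.57, [555.0, 4.0, 44.0]), (0.46, [524.0, -152.0, 29.0])]
[(0.77, [560.0, -75.0, 86.0]), (0.75, [666.0, 118.0, 85.0]), (0.73, [517.0, 71.0, 85.0]), (0.67, [712.0, -26.0, 82.0])]
side [(0.68, [524.0, -145.0, 30.0])]
[(0.92, [514.0, 71.0, 79.0]), (0.73, [710.0, -30.0, 84.0]), (0.69, [658.0, 114.0, 85.0]), (0.64, [567.0, -71.0, 84.0])]
300 258validation failed for argument at $[0]...
```

View pics/c.png

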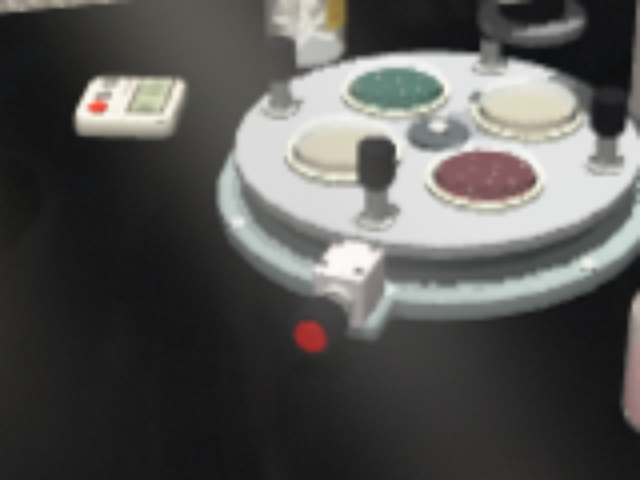

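The crop shows the bolt with its housing (350,285) and the red end of its knob (310,337), in line with the estimate. The rows were refused because each one must list every key.

```bash
python3 -m handwheel '[{"dx":0.75,"dy":1,"dz":0,"ax":0,"ay":0,"az":0.8,"jaw":60},{"dx":0.75,"dy":1,"dz":0,"ax":0,"ay":0,"az":0.8,"jaw":60},{"dx":0.75,"dy":1,"dz":0,"ax":0,"ay":0,"az":0.8,"jaw":60},{"dx":0.75,"dy":1,"dz":0,"ax":0,"ay":0,"az":0.8,"jaw":60},{"dx":0.75,"dy":1,"dz":0,"ax":0,"ay":0,"az":0.8,"jaw":60},{"dx":0.75,"dy":1,"dz":0,"ax":0,"ay":0,"az":0.8,"jaw":60},{"dx":0.75,"dy":1,"dz":0,"ax":0,"ay":0,"az":0.8,"jaw":60},{"dx":0.75,"dy":1,"dz":0,"ax":0,"ay":0,"az":0.8,"jaw":60},{"dx":0.75,"dy":1,"dz":0,"ax":0,"ay":0,"az":0.8,"jaw":60},{"dx":0.75,"dy":1,"dz":0,"ax":0,"ay":0,"az":0.8,"jaw":60},{"dx":0.75,"dy":1,"dz":0,"ax":0,"ay":0,"az":0.8,"jaw":60},{"dx":0.75,"dy":0.8,"dz":0,"ax":0,"ay":0,"az":0.8,"jaw":60},{"dx":0,"dy":0,"dz":-0.5,"ax":0,"ay":0,"az":0.8,"jaw":60},{"dx":0,"dy":0,"dz":0,"ax":0,"ay":0,"az":0,"jaw":60}]' 40
python3 -c "from h import *;st()"
```

```text
time: 3.0
tcp_pos: [521.7, -155.5, 208.8]
eef_rot: [-2.685, -1.623, 0.004]
contact_force: [-1.3, 0.1, -0.4]
finger_gap: 60.1
grasp_force: 0.0
t 3.0 tcp [ 521.7 -155.5  208.8] yaw -27.7 tz [-0.004  0.002 -1.   ] F [-1.3  0.1 -0.4] gap 60.1 grip 0.0 q6 -0.01
```

```bash
python3 -m handwheel '[{"dx":0.07,"dy":0.15,"dz":-1,"ax":0,"ay":0,"az":0,"jaw":60},{"dx":0,"dy":0,"dz":-1,"ax":0,"ay":0,"az":0,"jaw":60},{"dx":0,"dy":0,"dz":-1,"ax":0,"ay":0,"az":0,"jaw":60},{"dx":0,"dy":0,"dz":-0.7,"ax":0,"ay":0,"az":0,"jaw":60},{"dx":0,"dy":0,"dz":0,"ax":0,"ay":0,"az":0,"jaw":60}]' 40
python3 - <<'E'
from h import *
st()
p=r.grab_frame("side")
u,v=map(int,proj(p,[524.5,-149,29])); print(u,v)
c=p["img"][v-70:v+30,u-70:u+70].copy(); cv2.imwrite("pics/d.png",cv2.resize(c,None,fx=5,fy=5))
E
```

```text
time: 3.5
tcp_pos: [522.0, -150.6, 59.6]
eef_rot: [-2.687, -1.614, 0.007]
contact_force: [-0.9, 0.3, -1.3]
finger_gap: 60.3
grasp_force: 0.0
t 3.5 tcp [ 522.  -150.6   59.6] yaw -28.0 tz [-0.008  0.004 -1.   ] F [-0.9  0.3 -1.3] gap 60.3 grip 0.0 q6 -0.0
300 258
```

View pics/d.png

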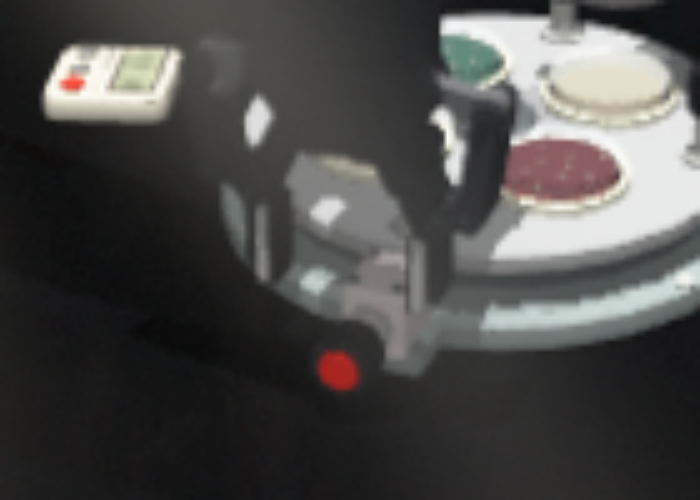

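The fingers, at crop (265,250) and (420,270), straddle the knob at (345,360). I'll go down, grip, and pull out 22 mm.

```bash
python3 -m handwheel '[{"dx":0.05,"dy":0.02,"dz":-0.6,"ax":0,"ay":0,"az":0,"jaw":60},{"dx":0,"dy":0,"dz":-0.58,"ax":0,"ay":0,"az":0,"jaw":60},{"dx":0,"dy":0,"dz":0,"ax":0,"ay":0,"az":0,"jaw":20},{"dx":0,"dy":0,"dz":0,"ax":0,"ay":0,"az":0,"jaw":20},{"dx":0,"dy":0,"dz":0,"ax":0,"ay":0,"az":0,"jaw":20},{"dx":0,"dy":0,"dz":0,"ax":0,"ay":0,"az":0,"jaw":20},{"dx":0,"dy":0,"dz":0,"ax":0,"ay":0,"az":0,"jaw":20}]' 50
python3 -c "from h import *;st()"
```

```text
time: 4.25
tcp_pos: [521.6, -147.8, 17.1]
eef_rot: [-2.678, -1.615, 0.016]
contact_force: [-22.9, 9.6, 18.3]
finger_gap: 26.1
grasp_force: 48.0
t 4.25 tcp [ 521.6 -147.8   17.1] yaw -27.8 tz [-0.016  0.007 -1.   ] F [-22.9   9.6  18.3] gap 26.1 grip 48.0 q6 0.0
```

Gripped, but about 4 mm off-centre and a little high. I'll regrip, shifted by the offset and lower.

```bash
python3 -m handwheel '[{"dx":0,"dy":0,"dz":0,"ax":0,"ay":0,"az":0,"jaw":50},{"dx":-0.09,"dy":0.05,"dz":0,"ax":0,"ay":0,"az":0,"jaw":50},{"dx":0,"dy":0,"dz":-0.1,"ax":0,"ay":0,"az":0,"jaw":50},{"dx":0,"dy":0,"dz":0,"ax":0,"ay":0,"az":0,"jaw":50}]' 50
python3 -c "from h import *;st()"
python3 -m handwheel '[{"dx":0,"dy":0,"dz":0,"ax":0,"ay":0,"az":0,"jaw":20},{"dx":0,"dy":0,"dz":0,"ax":0,"ay":0,"az":0,"jaw":20},{"dx":0,"dy":0,"dz":0,"ax":0,"ay":0,"az":0,"jaw":20},{"dx":0,"dy":0,"dz":0,"ax":0,"ay":0,"az":0,"jaw":20}]' 50
```

```text
time: 4.65
tcp_pos: [524.4, -148.9, 12.8]
eef_rot: [2.69, 1.621, 0.001]
contact_force: [0.1, -0.0, -0.4]
finger_gap: 49.7
grasp_force: 0.0
t 4.65 tcp [ 524.4 -148.9   12.8] yaw -27.9 tz [ 0.001 -0.001 -1.   ] F [ 0.1 -0.  -0.4] gap 49.7 grip 0.0 q6 0.0
time: 5.05
tcp_pos: [521.6, -147.4, 12.3]
eef_rot: [-2.685, -1.619, 0.007]
contact_force: [-10.9, 4.2, 12.0]
finger_gap: 26.0
grasp_force: 48.3
```

```bash
python3 -m handwheel '[{"dx":-0.06,"dy":0.03,"dz":0,"ax":0,"ay":0,"az":0,"jaw":20},{"dx":-0.06,"dy":-0.11,"dz":0,"ax":0,"ay":0,"az":0,"jaw":20},{"dx":-0.06,"dy":-0.11,"dz":0,"ax":0,"ay":0,"az":0,"jaw":20},{"dx":-0.06,"dy":-0.11,"dz":0,"ax":0,"ay":0,"az":0,"jaw":20},{"dx":-0.06,"dy":-0.11,"dz":0,"ax":0,"ay":0,"az":0,"jaw":20},{"dx":0,"dy":0,"dz":0,"ax":0,"ay":0,"az":0,"jaw":20},{"dx":0,"dy":0,"dz":0,"ax":0,"ay":0,"az":0,"jaw":20}]' 60
python3 -c "from h import *;st()"
```

```text
time: 5.75
tcp_pos: [512.9, -163.3, 12.5]
eef_rot: [-2.69, -1.619, -0.006]
contact_force: [5.4, 10.9, 5.5]
finger_gap: 26.1
grasp_force: 59.4
t 5.75 tcp [ 512.9 -163.3   12.5] yaw -27.9 tz [ 0.002  0.004 -1.   ] F [ 5.4 10.9  5.5] gap 26.1 grip 59.4 q6 -0.04
```

Travel was 18 mm with an inward reaction, so the bolt is out. Next I release, lift, and travel to knob 2 while turning −90°.

```bash
python3 -m handwheel '[{"dx":0,"dy":0,"dz":0,"ax":0,"ay":0,"az":0,"jaw":55},{"dx":0,"dy":0,"dz":0,"ax":0,"ay":0,"az":0,"jaw":55},{"dx":0,"dy":0,"dz":0.5,"ax":0,"ay":0,"az":0,"jaw":55},{"dx":0,"dy":0,"dz":1,"ax":0,"ay":0,"az":0,"jaw":55},{"dx":0,"dy":0,"dz":1,"ax":0,"ay":0,"az":-0.98,"jaw":55},{"dx":0,"dy":0,"dz":1,"ax":0,"ay":0,"az":-0.98,"jaw":55},{"dx":0,"dy":0,"dz":0.2,"ax":0,"ay":0,"az":-0.98,"jaw":55},{"dx":0,"dy":0.4,"dz":0,"ax":0,"ay":0,"az":-0.98,"jaw":55},{"dx":0,"dy":0.4,"dz":0,"ax":0,"ay":0,"az":-0.98,"jaw":55},{"dx":0,"dy":0.4,"dz":0,"ax":0,"ay":0,"az":-0.98,"jaw":55},{"dx":0,"dy":0.4,"dz":0,"ax":0,"ay":0,"az":-0.98,"jaw":55},{"dx":0,"dy":0.4,"dz":0,"ax":0,"ay":0,"az":-0.98,"jaw":55},{"dx":0,"dy":0.4,"dz":0,"ax":0,"ay":0,"az":-0.98,"jaw":55},{"dx":0,"dy":0.4,"dz":0,"ax":0,"ay":0,"az":-0.98,"jaw":55},{"dx":0,"dy":0.4,"dz":0,"ax":0,"ay":0,"az":-0.98,"jaw":55},{"dx":0,"dy":0.4,"dz":0,"ax":0,"ay":0,"az":-0.98,"jaw":55},{"dx":0,"dy":0.4,"dz":0,"ax":0,"ay":0,"az":-0.98,"jaw":55},{"dx":0,"dy":0.4,"dz":0,"ax":0,"ay":0,"az":-0.98,"jaw":55},{"dx":0,"dy":0.4,"dz":0,"ax":0,"ay":0,"az":-0.98,"jaw":55},{"dx":0,"dy":0.4,"dz":0,"ax":0,"ay":0,"az":-0.98,"jaw":55}]' 60
python3 -m handwheel '[{"dx":0,"dy":0.4,"dz":0,"ax":0,"ay":0,"az":-0.98,"jaw":55},{"dx":0,"dy":0.4,"dz":0,"ax":0,"ay":0,"az":-0.98,"jaw":55},{"dx":0,"dy":0,"dz":0,"ax":0,"ay":0,"az":-0.98,"jaw":55},{"dx":0,"dy":0,"dz":0,"ax":0,"ay":0,"az":-0.98,"jaw":55},{"dx":0,"dy":0,"dz":0,"ax":0,"ay":0,"az":0,"jaw":55}]' 60
python3 - <<'E'
from h import *
st()
p=r.grab_frame("side")
for q in("bolt_knob","rim_knob_1"):print([(round(d["p"],2),w(p,d["xyz"]).round(0).tolist()) for d in r.mark_of(p,q)[:4]])
u,v=map(int,proj(p,[540,-60,50])); print(u,v)
c=p["img"][v-70:v+50,u-80:u+80].copy(); cv2.imwrite("pics/e.png",cv2.resize(c,None,fx=5,fy=5))
E
```

```text
time: 7.75
tcp_pos: [511.7, 43.0, 159.8]
eef_rot: [3.129, -0.272, 0.0]
contact_force: [0.5, -0.2, -0.2]
finger_gap: 55.0
grasp_force: 0.0
time: 8.25
tcp_pos: [511.8, 74.6, 159.8]
eef_rot: [3.05, -0.752, -0.0]
contact_force: [-0.8, -0.6, -0.9]
finger_gap: 55.0
grasp_force: 0.0
t 8.25 tcp [511.8  74.6 159.8] yaw -117.7 tz [-0. -0. -1.] F [-0.8 -0.6 -0.9] gap 55.0 grip 0.0 q6 1.98
[(0.59, [516.0, 68.0, 78.0]), (0.56, [514.0, -163.0, 31.0])]
[(0.96, [662.0, 116.0, 86.0]), (0.8, [520.0, 72.0, 83.0]), (0.79, [565.0, -74.0, 80.0]), (0.6, [706.0, -28.0, 85.0])]
303 228
```

View pics/e.png

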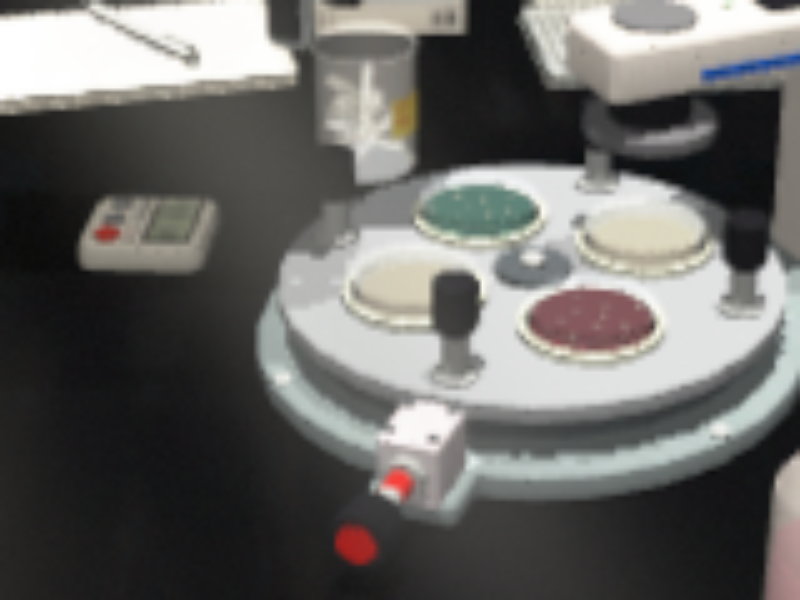

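The red band shows at crop (398,485), so the bolt is out, and the dishes are in place. I'll descend on knob 2 and grip.

```bash
python3 -m handwheel '[{"dx":0.1,"dy":-0.09,"dz":-0.9,"ax":0,"ay":0,"az":0,"jaw":55},{"dx":0,"dy":0,"dz":-0.8,"ax":0,"ay":0,"az":0,"jaw":55},{"dx":0,"dy":0,"dz":-0.65,"ax":0,"ay":0,"az":0,"jaw":55},{"dx":0,"dy":0,"dz":0,"ax":0,"ay":0,"az":0,"jaw":15},{"dx":0,"dy":0,"dz":0,"ax":0,"ay":0,"az":0,"jaw":15},{"dx":0,"dy":0,"dz":0,"ax":0,"ay":0,"az":0,"jaw":15},{"dx":0,"dy":0,"dz":0,"ax":0,"ay":0,"az":0,"jaw":15},{"dx":0,"dy":0,"dz":0,"ax":0,"ay":0,"az":0,"jaw":15},{"dx":0,"dy":0,"dz":0,"ax":0,"ay":0,"az":0,"jaw":15}]' 50
python3 - <<'E'
from h import *
st()
c=np.array([613.5,22.]);a0=np.radians(152.5)
for d in range(0,97,5):
    a=a0+np.radians(d); f=lambda t:108*np.array([np.cos(t),np.sin(t)])
    print(d,((f(a+np.radians(5))-f(a))/40).round(2))
E
```

```text
time: 9.3
tcp_pos: [516.4, 72.8, 66.8]
eef_rot: [-3.048, 0.75, -0.003]
contact_force: [4.2, 7.1, -11.1]
finger_gap: 20.4
grasp_force: 49.1
t 9.3 tcp [516.4  72.8  66.8] yaw -117.7 tz [ 0.003  0.002 -1.   ] F [  4.2   7.1 -11.1] gap 20.4 grip 49.1 q6 1.97
0 [-0.1  -0.21]
5 [-0.08 -0.22]
10 [-0.06 -0.23]
15 [-0.04 -0.23]
20 [-0.02 -0.23]
25 [ 0.   -0.24]
30 [ 0.02 -0.23]
35 [ 0.04 -0.23]
40 [ 0.06 -0.23]
45 [ 0.08 -0.22]
50 [ 0.1  -0.21]
55 [ 0.12 -0.2 ]
60 [ 0.14 -0.19]
65 [ 0.15 -0.18]
70 [ 0.17 -0.17]
75 [ 0.18 -0.15]
80 [ 0.19 -0.14]
85 [ 0.2  -0.12]
90 [ 0.21 -0.1 ]
95 [ 0.22 -0.08]
```

```bash
python3 -m handwheel '[{"dx":-0.1,"dy":-0.21,"dz":0,"ax":0,"ay":0,"az":1,"jaw":15},{"dx":-0.08,"dy":-0.22,"dz":0,"ax":0,"ay":0,"az":1,"jaw":15},{"dx":-0.06,"dy":-0.23,"dz":0,"ax":0,"ay":0,"az":1,"jaw":15},{"dx":-0.04,"dy":-0.23,"dz":0,"ax":0,"ay":0,"az":1,"jaw":15},{"dx":-0.02,"dy":-0.23,"dz":0,"ax":0,"ay":0,"az":1,"jaw":15},{"dx":0,"dy":0,"dz":0,"ax":0,"ay":0,"az":0,"jaw":15}]' 60
python3 -c "from h import *;s=st();d=s['tcp_pos'][:2]-np.array([613.5,22]);print(np.hypot(*d),np.degrees(np.arctan2(d[1],d[0]))%360)"
```

```text
time: 9.9
tcp_pos: [504.2, 26.7, 66.8]
eef_rot: [-3.138, 0.126, -0.003]
contact_force: [2.6, 3.6, -9.0]
finger_gap: 19.8
grasp_force: 60.0
t 9.9 tcp [504.2  26.7  66.8] yaw -94.6 tz [ 0.002  0.    -1.   ] F [ 2.6  3.6 -9. ] gap 19.8 grip 60.0 q6 1.48
109.36292489774111 177.52381969322576
```

```bash
python3 -m handwheel '[{"dx":0,"dy":-0.24,"dz":0,"ax":0,"ay":0,"az":1,"jaw":15},{"dx":0.02,"dy":-0.23,"dz":0,"ax":0,"ay":0,"az":1,"jaw":15},{"dx":0.04,"dy":-0.23,"dz":0,"ax":0,"ay":0,"az":1,"jaw":15},{"dx":0.06,"dy":-0.23,"dz":0,"ax":0,"ay":0,"az":1,"jaw":15},{"dx":0.08,"dy":-0.22,"dz":0,"ax":0,"ay":0,"az":1,"jaw":15},{"dx":0.1,"dy":-0.21,"dz":0,"ax":0,"ay":0,"az":1,"jaw":15},{"dx":0.12,"dy":-0.2,"dz":0,"ax":0,"ay":0,"az":1,"jaw":15},{"dx":0.14,"dy":-0.19,"dz":0,"ax":0,"ay":0,"az":1,"jaw":15},{"dx":0.15,"dy":-0.18,"dz":0,"ax":0,"ay":0,"az":1,"jaw":15},{"dx":0.17,"dy":-0.17,"dz":0,"ax":0,"ay":0,"az":1,"jaw":15},{"dx":0.18,"dy":-0.15,"dz":0,"ax":0,"ay":0,"az":1,"jaw":15},{"dx":0.19,"dy":-0.14,"dz":0,"ax":0,"ay":0,"az":1,"jaw":15},{"dx":0.2,"dy":-0.12,"dz":0,"ax":0,"ay":0,"az":1,"jaw":15},{"dx":0,"dy":0,"dz":0,"ax":0,"ay":0,"az":1,"jaw":15},{"dx":0,"dy":0,"dz":0,"ax":0,"ay":0,"az":0.6,"jaw":15}]' 60
python3 -c "from h import *;s=st();d=s['tcp_pos'][:2]-np.array([613.5,22]);print(np.hypot(*d),np.degrees(np.arctan2(d[1],d[0]))%360)"
```

```text
time: 11.4
tcp_pos: [562.0, -72.5, 66.7]
eef_rot: [-2.689, -1.621, -0.004]
contact_force: [2.7, 9.8, -6.9]
finger_gap: 19.9
grasp_force: 60.0
t 11.4 tcp [562.  -72.5  66.7] yaw -27.8 tz [ 0.001  0.003 -1.   ] F [ 2.7  9.8 -6.9] gap 19.9 grip 60.0 q6 0.15
107.60541085822523 241.39341170502314
```

```bash
python3 -m handwheel '[{"dx":0,"dy":0,"dz":0,"ax":0,"ay":0,"az":0,"jaw":50},{"dx":0,"dy":0,"dz":0,"ax":0,"ay":0,"az":0,"jaw":50},{"dx":0,"dy":0,"dz":0.6,"ax":0,"ay":0,"az":0,"jaw":50},{"dx":0,"dy":0,"dz":1,"ax":0,"ay":0,"az":0,"jaw":50},{"dx":-0.5,"dy":-0.8,"dz":0.8,"ax":0,"ay":0,"az":0,"jaw":55},{"dx":-0.6,"dy":-0.8,"dz":0,"ax":0,"ay":0,"az":0,"jaw":55},{"dx":-0.15,"dy":-0.7,"dz":0,"ax":0,"ay":0,"az":0,"jaw":55},{"dx":0,"dy":0,"dz":0,"ax":0,"ay":0,"az":0,"jaw":55}]' 60
python3 - <<'E'
from h import *
st()
a=cv2.imread("pics/b.png")
p=r.grab_frame("side"); u,v=300,258
b=p["img"]
A=a[v-90:v+40,u-40:u+120];B=b[v-90:v+40,u-40:u+120]
cv2.imwrite("pics/f.png",cv2.resize(np.vstack([A,B]),None,fx=2.2,fy=2.2,interpolation=cv2.INTER_CUBIC))
print([(round(d["p"],2),w(p,d["xyz"]).round(0).tolist()) for d in r.mark_of(p,"rim_knob_1")[:4]],[(round(d["p"],2),w(p,d["xyz"]).round(0).tolist()) for d in r.mark_of(p,"bolt_knob")[:4]])
# template match knob at 4 (far right) between before/after
for P in([710,-27.5,85],[663,117,85],[563,-73,60]):
    x,y=map(int,proj(p,P)); t=a[y-12:y+16,x-9:x+10]; m=cv2.matchTemplate(b[y-22:y+26,x-25:x+26],t,cv2.TM_CCOEFF_NORMED); i=np.unravel_index(m.argmax(),m.shape); print((x,y),"shift",i[1]-16,i[0]-10,m.max().round(3))
E
```

```text
time: 12.2
tcp_pos: [512.0, -169.2, 164.4]
eef_rot: [2.69, 1.614, 0.002]
contact_force: [0.4, 0.9, -0.1]
finger_gap: 55.0
grasp_force: 0.0
t 12.2 tcp [ 512.  -169.2  164.4] yaw -28.1 tz [ 0.003 -0.003 -1.   ] F [ 0.4  0.9 -0.1] gap 55.0 grip 0.0 q6 -0.04
[(0.84, [665.0, 116.0, 85.0]), (0.78, [711.0, -31.0, 82.0]), (0.75, [517.0, 71.0, 88.0]), (0.7, [563.0, -77.0, 79.0])] [(0.54, [513.0, -161.0, 28.0])]
(372, 204) shift 0 0 0.998
(341, 181) shift 0 0 1.0
(313, 227) shift 0 0 0.801
```

View pics/f.png

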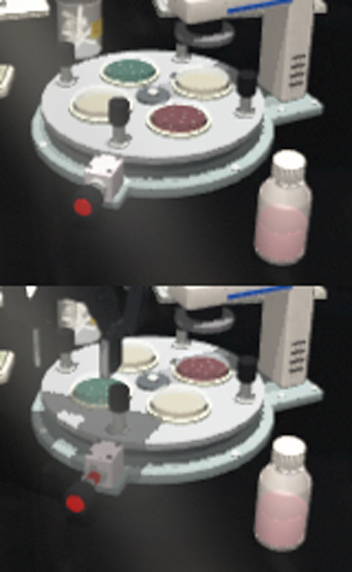

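The red dish is now under the head and the knobs match their starting positions to the pixel, so the table is in its station. Now I grip the bolt knob and push it home.

```bash
python3 -m handwheel '[{"dx":0.02,"dy":0.14,"dz":-1,"ax":0,"ay":0,"az":0,"jaw":55},{"dx":0,"dy":0,"dz":-1,"ax":0,"ay":0,"az":0,"jaw":55},{"dx":0,"dy":0,"dz":-1,"ax":0,"ay":0,"az":0,"jaw":55},{"dx":0,"dy":0,"dz":-0.5,"ax":0,"ay":0,"az":0,"jaw":55},{"dx":0,"dy":0,"dz":-0.3,"ax":0,"ay":0,"az":0,"jaw":55},{"dx":0,"dy":0,"dz":0,"ax":0,"ay":0,"az":0,"jaw":20},{"dx":0,"dy":0,"dz":0,"ax":0,"ay":0,"az":0,"jaw":20},{"dx":0,"dy":0,"dz":0,"ax":0,"ay":0,"az":0,"jaw":20},{"dx":0,"dy":0,"dz":0,"ax":0,"ay":0,"az":0,"jaw":20},{"dx":0,"dy":0,"dz":0,"ax":0,"ay":0,"az":0,"jaw":20}]' 60
python3 -c "from h import *;st()"
```

```text
time: 13.35
tcp_pos: [514.3, -160.5, 11.4]
eef_rot: [2.688, 1.62, 0.005]
contact_force: [6.1, 0.7, -6.0]
finger_gap: 26.0
grasp_force: 59.3
t 13.35 tcp [ 514.3 -160.5   11.4] yaw -27.9 tz [ 0.004 -0.001 -1.   ] F [ 6.1  0.7 -6. ] gap 26.0 grip 59.3 q6 -0.03
```

```bash
python3 -m handwheel '[{"dx":0.07,"dy":0.11,"dz":0,"ax":0,"ay":0,"az":0,"jaw":20},{"dx":0.06,"dy":0.11,"dz":0,"ax":0,"ay":0,"az":0,"jaw":20},{"dx":0.06,"dy":0.11,"dz":0,"ax":0,"ay":0,"az":0,"jaw":20},{"dx":0.06,"dy":0.11,"dz":0,"ax":0,"ay":0,"az":0,"jaw":20},{"dx":0.02,"dy":0.04,"dz":0,"ax":0,"ay":0,"az":0,"jaw":20},{"dx":0,"dy":0,"dz":0,"ax":0,"ay":0,"az":0,"jaw":20},{"dx":0,"dy":0,"dz":0,"ax":0,"ay":0,"az":0,"jaw":20}]' 60
python3 -c "from h import *;st()"
```

```text
time: 14.05
tcp_pos: [522.9, -144.5, 11.3]
eef_rot: [2.685, 1.622, -0.008]
contact_force: [-6.9, -17.0, 0.7]
finger_gap: 26.1
grasp_force: 59.7
t 14.05 tcp [ 522.9 -144.5   11.3] yaw -27.7 tz [-0.002 -0.007 -1.   ] F [ -6.9 -17.    0.7] gap 26.1 grip 59.7 q6 0.01
```

Travel was 18.2 mm and it is hard against the stop at 18 N, so the bolt is home. I'll release, lift and check.

```bash
python3 -m handwheel '[{"dx":-0.03,"dy":-0.06,"dz":0,"ax":0,"ay":0,"az":0,"jaw":20},{"dx":0,"dy":0,"dz":0,"ax":0,"ay":0,"az":0,"jaw":55},{"dx":0,"dy":0,"dz":0,"ax":0,"ay":0,"az":0,"jaw":55},{"dx":0,"dy":0,"dz":0.5,"ax":0,"ay":0,"az":0,"jaw":55},{"dx":0,"dy":0,"dz":1,"ax":0,"ay":0,"az":0,"jaw":55},{"dx":0,"dy":0,"dz":1,"ax":0,"ay":0,"az":0,"jaw":55},{"dx":-0.4,"dy":-0.8,"dz":0.8,"ax":0,"ay":0,"az":0,"jaw":55},{"dx":-0.4,"dy":-0.8,"dz":0.8,"ax":0,"ay":0,"az":0,"jaw":55},{"dx":-0.4,"dy":-0.8,"dz":0,"ax":0,"ay":0,"az":0,"jaw":55},{"dx":-0.4,"dy":-0.8,"dz":0,"ax":0,"ay":0,"az":0,"jaw":55},{"dx":0,"dy":0,"dz":0,"ax":0,"ay":0,"az":0,"jaw":55}]' 60
python3 - <<'E'
from h import *
st()
a=cv2.imread("pics/b.png"); p=r.grab_frame("side"); b=p["img"]; u,v=300,258
cv2.imwrite("pics/g.png",cv2.resize(np.vstack([a[v-90:v+40,u-80:u+120],b[v-90:v+40,u-80:u+120]]),None,fx=2.3,fy=2.3,interpolation=cv2.INTER_CUBIC))
t=a[255:270,290:305]; m=cv2.matchTemplate(b[245:280,280:315],t,cv2.TM_CCOEFF_NORMED); i=np.unravel_index(m.argmax(),m.shape); print("bolt shift",i[1]-10,i[0]-10,m.max())
for q in("bolt_knob","red_dish","reading_spot"):print(q,[(round(d["p"],2),w(p,d["xyz"]).round(0).tolist()) for d in r.mark_of(p,q)[:3]])
E
```

```text
time: 15.15
tcp_pos: [457.1, -273.8, 174.8]
eef_rot: [2.693, 1.616, -0.0]
contact_force: [0.8, -0.3, -0.4]
finger_gap: 54.9
grasp_force: 0.0
t 15.15 tcp [ 457.1 -273.8  174.8] yaw -28.1 tz [ 0.001 -0.001 -1.   ] F [ 0.8 -0.3 -0.4] gap 54.9 grip 0.0 q6 -0.26
bolt shift 0 0 0.98991793
bolt_knob [(0.75, [522.0, -149.0, 30.0])]
red_dish [(0.58, [677.0, 41.0, 47.0])]
reading_spot [(0.96, [674.0, 40.0, 40.0])]
```

View pics/g.png

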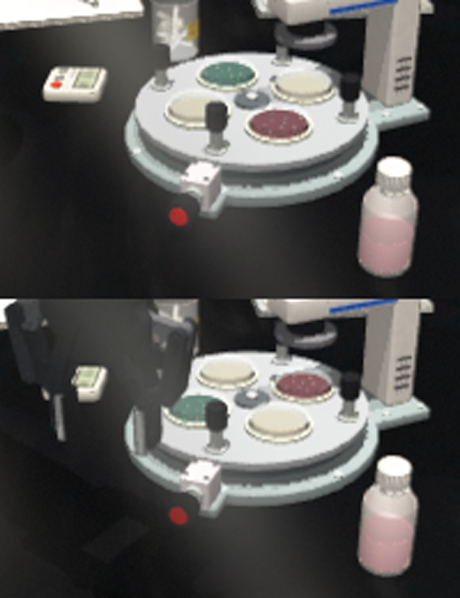

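The bolt is home, with its red end at (178,516) where it started and no band showing. The red dish is under the head at (303,385), and the gripper is clear.

```bash
python3 -c "from h import *;print(r.finish_job())"
```

```text
the job is handed in; nothing more can be done
None
```

The job is handed in: the red dish is under the reading head at its station and the bolt is pushed home. The dishes lie flat, and the head, beaker, bottle and timer were not moved.

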